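Top up the sample-bottle carrier

ROBOT

A 6-joint arm with a two-finger parallel gripper is mounted at the origin on the work surface. World frame = base frame: x ahead of the robot, y to its left, z up, the work surface at z = 0. Lengths are in mm, angles in rad, forces in N, time in s.
With the tool pointing down it reaches from about 300 to 775 mm from the base axis. Payload 14.6 kg.
Tool frame: the origin (TCP) lies between the finger pads; the fingertips stand 22 mm ahead of it and the grasp point (between the pads) lies 3 mm ahead of it; z points along the fingers, y is the line along which they close (so a half turn about z gives the same grasp; the last joint's range is limited). The gripper opens to 85 mm and grips with 20 to 120 N. Pads are 22 mm wide; open, the fingers measure 114 mm over their backs; the gripper's body (76 mm by 85 mm) begins 54 mm behind the grasp point. The pads swing forward as they close: fully open they stand 13 mm farther back than shut.
Start: joints at [1.208, 0.3, 1.521, -0, 1.321, -0.067], TCP at [160.325, 526.104, 253.281] pointing down, gripper open.
Joint ranges: [-3.03, 3.03], [-0.79, 2.21], [0.23, 2.52], [-1.04, 4.18], [0, 3.07], [-2.55, 2.55]. Speed limits (rad/s): [2.22, 2.22, 2.57, 3.14, 3.14, 3.14].

INTERFACE

Orientations are given as a 3x3 rotation matrix whose columns are the frame's x, y, z axes.
In Python, from rig import ctrl gives the robot as it stands. The module is installed in compiled form; this text tells all that it offers. Calls block until the motion is done:
- ctrl.movep(position, orientation): joint-space move of the TCP to a pose.
- ctrl.move_straight(position, frame=None, vel=150, threshold=None): straight line of the TCP; frame=None keeps the orientation; vel is the mean speed in mm/s. With threshold (N) it stops when the force on the tool has changed by that much, and returns True; else False.
- ctrl.goto_joints(angles): joint-space move.
- ctrl.open() and ctrl.clamp(): open the fingers fully, or close them until they stop; the grip force is fixed at half the most.
- ctrl.wait(seconds).
- ctrl.solve_ik(position, orientation): joint angles nearest the present ones, or None.
- ctrl.observe(): the state.
- ctrl.snapshot(name): name is "scene" or "top"; returns (picture, depth): 480x640x3 uint8, red, green, blue; 480x640 float32, mm along the optical axis (not along the pixel's ray), 0 where there is no reading.
- ctrl.camera_info(name): a dict with "fovy" (degrees; the focal length in pixels is half the picture's height over the tangent of half this angle, whatever the lens; pixels are square), "cx", "cy" (the principal point, pixels), "rvec" (rotation vector, rad) and "tvec" (3), from world to camera coordinates, as OpenCV has them. Camera axes: x right, y down, z forward; pixel columns grow to the right and rows downward; lengths in mm; the calibration is good to about 2 mm. A picture is of the moment at which its call begins. camera_info takes no time and is no camera call.
A pose or a line that the arm cannot do raises ctrl.IKError and nothing moves.
- ctrl.job_done(): hands the job in; it is judged then, once.
The state is a dict: "clock": time; "joint_positions": joint angles; "joint_velocities": joint speeds; "tau": joint torques, N m; "eef_pos": TCP position; "orientation": TCP orientation; "ft_force": force on the tool from outside, world axes, zero at the start; "ft_torque": the same for the moment, N m; "finger_gap": opening from 0.0 (shut) to 1.0 (fully open); "grasp_force": force on a finger pad.
Only numpy, scipy, OpenCV 4.12 (cv2) and the standard library are available. Lean on these libraries where they do the work, as an engineer would, in place of code of your own. Each camera call takes 0.05 s, during which the arm holds its last target. There are 200 camera calls.

TASK

Flip off both sprung clips of the sample-bottle carrier while its lid stays in place, then lift the lid off and set it down flat, right way up, on the bench beside the carrier. Stand one spare bottle in every empty pocket, leaving the bottles already in the carrier where they are and any spares left over standing upright; then put the lid back fully home and snap both clips shut over it. Do not disturb the burner or the beaker.

Things in the scene. Friction and masses are not known exactly. Their poses are not given: they have to be found in the camera images.
- carrier: Grey base of the carrier, fixed to the bench, 124 x 177 mm (its x, y); origin at the centre of its underside, z up. A ledge for the lid runs all round, top at z 28 mm; inside it a rim (outside 104 x 157 mm) stands up to z 38. Within are 2 x 3 square pockets, 36 mm wide, 53 mm pitch, dividing walls to z 34. Clip hinges at its y ends: axes along x, 95 mm from the centre, z 30.
- lid: Loose white deep lid, 118 x 171 mm (its x, y), 50 mm high, open below, 0.2 to 0.33 kg; origin at the centre of its lower edge, z up. Home: over the rim (3 mm play all round) on the ledge, origin 28 mm above the carrier's, axes parallel (either way round fits). Black handle: a bar along its y, 14 mm wide, 12 high, 94 long, its middle 78 mm above the origin, 22 mm free below between its feet.
- clip_a (a joint): Sprung bail clip at the carrier's +y end: 0 rad shut, 0.9 fully open (leaning outward). Over-centre: from 0.45 it snaps to the nearer end and stays; about 6 N at the tab pushes it over. Shut: 5 mm wire legs 44 mm apart rise 52 mm from the hinge and bend 17 mm inward to a crossbar 1.5 mm above the lid's top edge, holding it; the crossbar's top is 84.5 mm above the bench.
- clip_b (a joint): Same clip, -y end. Each has a black thumb tab between its legs, 40 mm wide (along x), 5 mm thick, its outer face 4 mm outside the legs' plane. Shut: upright, top 80 mm above the hinge and 25 mm above the crossbar: a fingertip over the lid can push it outward. Open: its end is 63 mm outward of the hinge and 50 mm above it; to shut it, push this end inward and up along its arc from outside (it may jam if pushed level).
- cell0 (a point): Centre of the floor of one of the six pockets, at x -26.5, y -53, z 5 mm in the carrier's frame; a bottle standing in it has its origin here.
- cell1 (a point): Centre of the floor of one of the six pockets, at x -26.5, y +0, z 5 mm in the carrier's frame; a bottle standing in it has its origin here.
- cell2 (a point): Centre of the floor of one of the six pockets, at x -26.5, y +53, z 5 mm in the carrier's frame; a bottle standing in it has its origin here.
- cell3 (a point): Centre of the floor of one of the six pockets, at x +26.5, y -53, z 5 mm in the carrier's frame; a bottle standing in it has its origin here.
- cell4 (a point): Centre of the floor of one of the six pockets, at x +26.5, y +0, z 5 mm in the carrier's frame; a bottle standing in it has its origin here.
- cell5 (a point): Centre of the floor of one of the six pockets, at x +26.5, y +53, z 5 mm in the carrier's frame; a bottle standing in it has its origin here.
- stock0: Capped plastic sample bottle that was in a pocket of the carrier under the lid from the start (absent: its pocket starts empty). Straight cylinder 28 mm in diameter, 66 mm high (red cap: top 18 mm), 45 g or so; origin at the centre of its underside, z up to the cap.
- stock1: Capped plastic sample bottle that was in a pocket of the carrier under the lid from the start (absent: its pocket starts empty). Straight cylinder 28 mm in diameter, 66 mm high (red cap: top 18 mm), 45 g or so; origin at the centre of its underside, z up to the cap.
- stock2: Capped plastic sample bottle that was in a pocket of the carrier under the lid from the start (absent: its pocket starts empty). Straight cylinder 28 mm in diameter, 66 mm high (red cap: top 18 mm), 45 g or so; origin at the centre of its underside, z up to the cap.
- stock3: Capped plastic sample bottle that was in a pocket of the carrier under the lid from the start (absent: its pocket starts empty). Straight cylinder 28 mm in diameter, 66 mm high (red cap: top 18 mm), 45 g or so; origin at the centre of its underside, z up to the cap.
- stock4: Capped plastic sample bottle that was in a pocket of the carrier under the lid from the start (absent: its pocket starts empty). Straight cylinder 28 mm in diameter, 66 mm high (red cap: top 18 mm), 45 g or so; origin at the centre of its underside, z up to the cap.
- stock5: Capped plastic sample bottle that was in a pocket of the carrier under the lid from the start (absent: its pocket starts empty). Straight cylinder 28 mm in diameter, 66 mm high (red cap: top 18 mm), 45 g or so; origin at the centre of its underside, z up to the cap.
- spare0: Spare sample bottle, the same as those in the carrier: straight cylinder 28 mm in diameter, 66 mm high, about 45 g, standing on the bench on the spares' paper pad; origin at the centre of its underside, z up to the cap.
- spare1: Spare sample bottle, the same as those in the carrier: straight cylinder 28 mm in diameter, 66 mm high, about 45 g, standing on the bench on the spares' paper pad; origin at the centre of its underside, z up to the cap.
- spare2: Spare sample bottle, the same as those in the carrier: straight cylinder 28 mm in diameter, 66 mm high, about 45 g, standing on the bench on the spares' paper pad; origin at the centre of its underside, z up to the cap.
- spare3: Spare sample bottle, the same as those in the carrier: straight cylinder 28 mm in diameter, 66 mm high, about 45 g, standing on the bench on the spares' paper pad; origin at the centre of its underside, z up to the cap.
- spare4: Spare sample bottle, the same as those in the carrier: straight cylinder 28 mm in diameter, 66 mm high, about 45 g, standing on the bench on the spares' paper pad; origin at the centre of its underside, z up to the cap.
- clear_pad: Thin pale paper bench pad, 260 by 190 mm (x, y), lying flat on the bench (no thickness to speak of), bare, on one side of the carrier (the spares stand on a like pad on the other side): room to lay the lid down; origin at its centre.
- burner: Bystander: gas burner, round steel foot 84 mm in diameter, copper tube to 134 mm high; origin at the centre of its underside. Leave it alone.
- beaker: Bystander: glass beaker, 68 mm in diameter, 90 mm high; origin at the centre of its underside. Leave it alone.
Not all that is in view belongs to the job. Leave any blue or yellow look-alike of the spare1 alone.

How it is judged (in metres and radians):
On the way, in this order (a step that is already met when the one before it is completed fails the run):
1. both clips are flipped off (open by more than 0.7 rad), the lid still in its place (value of joint each of clip_a, clip_b above 0.7 rad and z of lid in the frame of carrier between 0.025 and 0.0315 m and horizontal distance between lid and carrier below 0.008 m and angle between lid's own z axis and vertical below 0.04 rad), for 0.2 s.
2. the lid lies flat and at rest on the bench, right way up, let go, clear of the carrier (height (world z) of lid below 0.012 m and angle between lid's own z axis and vertical below 0.1 rad and linear speed of lid below 0.05 m/s and contact force between lid and the fingers below 0.3 N and horizontal distance between lid and carrier above 0.13 m), for 0.2 s.
3. an upright bottle stands in each of the six pockets, let go, the lid still off (distance between any of stock0, spare0, spare1, spare2, spare3, spare4 and cell0 below 0.012 m and distance between any of stock1, spare0, spare1, spare2, spare3, spare4 and cell1 below 0.012 m and distance between any of stock2, spare0, spare1, spare2, spare3, spare4 and cell2 below 0.012 m and distance between any of stock3, spare0, spare1, spare2, spare3, spare4 and cell3 below 0.012 m and distance between any of stock4, spare0, spare1, spare2, spare3, spare4 and cell4 below 0.012 m and distance between any of stock5, spare0, spare1, spare2, spare3, spare4 and cell5 below 0.012 m and angle between each of stock0, stock1, stock2, stock3, stock4, stock5's own z axis and vertical below 0.25 rad and contact force between each of spare0, spare1, spare2, spare3, spare4 and the fingers below 0.3 N and horizontal distance between lid and carrier above 0.1 m), for 0.2 s.
At the end, for the whole second after the job is handed in: Every pocket holds a bottle (within 12 mm of the centre of its floor); all bottles, left-over spares too, are upright within 0.25 rad; the lid is home (25 to 31.5 mm above the carrier's origin, 8 mm sideways, tilt 0.04 rad) and at rest; both clips are shut (below 0.1 rad) (distance between any of stock0, spare0, spare1, spare2, spare3, spare4 and cell0 below 0.012 m and distance between any of stock1, spare0, spare1, spare2, spare3, spare4 and cell1 below 0.012 m and distance between any of stock2, spare0, spare1, spare2, spare3, spare4 and cell2 below 0.012 m and distance between any of stock3, spare0, spare1, spare2, spare3, spare4 and cell3 below 0.012 m and distance between any of stock4, spare0, spare1, spare2, spare3, spare4 and cell4 below 0.012 m and distance between any of stock5, spare0, spare1, spare2, spare3, spare4 and cell5 below 0.012 m and angle between each of stock0, stock1, stock2, stock3, stock4, stock5, spare0, spare1, spare2, spare3, spare4's own z axis and vertical below 0.25 rad and z of lid in the frame of carrier between 0.025 and 0.0315 m and horizontal distance between lid and carrier below 0.008 m and angle between lid's own z axis and vertical below 0.04 rad and value of joint each of clip_a, clip_b below 0.1 rad and linear speed of lid below 0.02 m/s); the robot touches nothing.
It fails at once if a bottle that was already in the carrier is lifted out of its pocket (more than 30 mm) (z of any of stock0, stock1, stock2, stock3, stock4, stock5 in the frame of carrier above 0.035 m).
It fails at once if the burner or the beaker is moved by more than 20 mm (distance of any of burner, beaker from where it was at the start of the episode above 0.02 m).
Of stock0, stock1, stock2, stock3, stock4, stock5 only 2 to 4 are there at a start; the rules pass over those that are not, and their reading is None.
At some moment in a run one of lid may be knocked a few centimetres aside while the robot is not near it.
It also fails if it takes over 208 s, if anything falls off the work surface, if the arm or the gripper's body presses on something with over 40 N, if the wrist force passes 120 N, or if a joint passes its speed limit or range.

## Working session

There is one attempt and no reset: what is moved stays moved. The work goes in short steps, each a Python script; the robot and the scene stay as the last script left them, time stands still between calls to the robot, and variables do not carry over. Pictures are saved under pics/ and viewed, at most 14 in all, crops included, and the job is handed in when it is done.

```bash
mkdir -p pics
cat > h.py <<'E'
import numpy as np, cv2
from rig import ctrl
def cam(n):
    c=ctrl.camera_info(n); f=240/np.tan(np.radians(c['fovy'])/2)
    R=cv2.Rodrigues(np.array(c['rvec'],float))[0]; t=np.array(c['tvec'],float).ravel()
    return f,c['cx'],c['cy'],R,t
def ray(n,uv,z):
    f,cx,cy,R,t=cam(n); d=R.T@np.array([(uv[0]-cx)/f,(uv[1]-cy)/f,1]); o=-R.T@t
    return o+d*(z-o[2])/d[2]
def proj(n,p):
    f,cx,cy,R,t=cam(n); q=R@np.array(p,float)+t; return f*q[0]/q[2]+cx,f*q[1]/q[2]+cy
def cloud(n,D):
    f,cx,cy,R,t=cam(n); v,u=np.mgrid[:480,:640]
    P=np.stack([(u-cx)/f*D,(v-cy)/f*D,D],-1); return (P-t)@R
def save(n,name):
    I,D=ctrl.snapshot(n); cv2.imwrite('pics/'+name,I[:,:,::-1]); return I,D
def down(a):  # tool pointing down, closing line (tool y) at angle a
    y=np.array([np.cos(a),np.sin(a),0]); z=np.array([0,0,-1.]); return np.stack([np.cross(y,z),y,z],1)
E
python3 - <<'E'
from h import *
for n in('top','scene'):
    I,D=save(n,n+'0.png'); np.savez(n+'0',I=I,D=D); f,cx,cy,R,t=cam(n); print(n,f,cx,cy,-R.T@t,(D==0).mean())
E
```

```text
top 517.5542057295428 325.0071761609786 234.8674753845004 [ 317.14733614  -10.18091577 1235.73906608] 0.003942057291666667
scene 467.8674776255899 317.7631271551355 235.99886393582716 [1021.76975156 -345.19893693  727.6264722 ] 0.00392578125
```

View pics/top0.png

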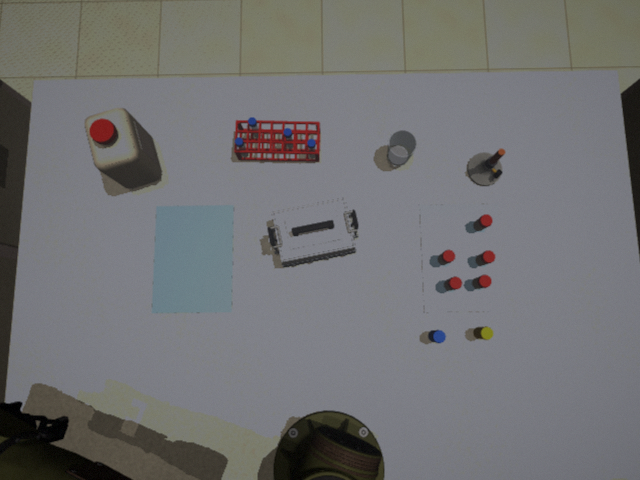

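View pics/scene0.png

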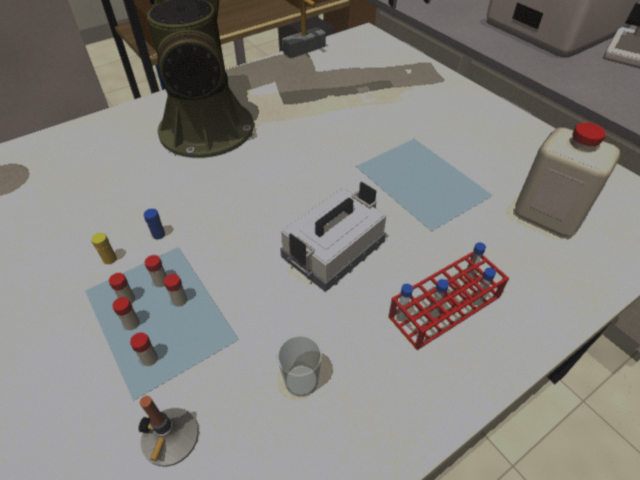

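The top view shows the carrier at about (313,232), with dark tabs at (275,237) and (353,222) and the handle between them. The clear pad is at (193,259) and is bare. There are five red-capped spares at (484,221), (447,256), (487,257), (454,283) and (484,282). The blue (437,337) and yellow (485,333) bottles are look-alikes, to be left alone. The beaker is at (400,148) and the burner at (486,168).

Run:
```python
from h import *
np.set_printoptions(precision=1,suppress=True)
for n in('top','scene'):
    d=np.load(n+'0.npz'); I=d['I'].astype(int); P=cloud(n,d['D']); V=I.max(2)
    near=(abs(P[...,0]-330)<130)&(abs(P[...,1]-10)<140)
    m=(near&(V<75)&(P[...,2]>92)&(P[...,2]<125)).astype(np.uint8)
    k,L,S,C=cv2.connectedComponentsWithStats(m)
    for i in range(1,k):
        if S[i,4]<12: continue
        q=P[L==i]; zmax=np.percentile(q[:,2],90); r=cv2.minAreaRect(q[:,:2].astype(np.float32))
        print(n,'dark',C[i],S[i,4],q.mean(0),'z',q[:,2].min(),zmax,'rect',r)
    # lid top
    q=P[near&(V>110)&(abs(P[...,2]-78)<5)]
    print(n,'lidtop',len(q),q.mean(0),cv2.minAreaRect(q[:,:2].astype(np.float32)))
    # red caps
    m=((I[...,0]>110)&(I[...,1]<70)&(I[...,2]<80)&(P[...,2]>58)&(P[...,2]<74)&(P[...,1]<-150)).astype(np.uint8)
    k,L,S,C=cv2.connectedComponentsWithStats(m)
    for i in range(1,k):
        if S[i,4]<15: continue
        q=P[L==i]; q=q[q[:,2]>q[:,2].max()-5]; c,r=cv2.minEnclosingCircle(q[:,:2].astype(np.float32)); print(n,'cap',C[i],S[i,4],q.mean(0),np.array(c),r)
    m=((I[...,2]>I[...,0]+15)&(I[...,2]>I[...,1]-5)&(abs(P[...,2])<8)&(P[...,1]>120)&(P[...,1]<480)).astype(np.uint8)
    q=P[m>0]; print(n,'pad',m.sum(),np.median(q,0) if len(q) else 0)
    print(n,'bench z',np.median(P[380:385,400:420,2] if n=='top' else P[200:210,120:140,2]))
print('pad rays',[ray('top',p,0) for p in((156,206),(234,206),(231,313),(152,312))])
print('beaker',ray('top',(402,140),90),'burner',ray('top',(486,168),5))
```

```text
top lidtop 0 [nan nan nan] ((0.0, 0.0), (0.0, 0.0), 0.0)
top cap [486.1 219.8] 94 [ 549.9 -368.9   68.3] [ 549.9 -369.5] 12.273056030273438
top cap [448.8 255.3] 98 [ 468.1 -280.    68.5] [ 468.5 -280.5] 12.659689903259277
top cap [488.9 256.1] 98 [ 465.1 -370.2   68.3] [ 465.3 -370.1] 12.947688102722168
top cap [485.1 280.5] 102 [ 410.4 -357.1   69.5] [ 408.8 -358.1] 11.585545539855957
top cap [455.6 282.4] 101 [ 408.1 -292.    69.2] [ 407.8 -292.7] 12.836633682250977
top pad 8421 [477.5 320.2   0.7]
top bench z 0.10222588183251309
scene lidtop 12 [458.2  91.3  79.9] ((459.0111999511719, 87.61973571777344), (3.0833888053894043, 23.181840896606445), 7.616084575653076)
scene cap [151.9 260.8] 122 [ 407.2 -292.3   68. ] [ 406.  -292.2] 13.296268463134766
scene cap [116.3 278.8] 137 [ 410.1 -359.1   68. ] [ 410.5 -358.3] 13.241976737976074
scene cap [171.  279.8] 151 [ 467.3 -281.    68.2] [ 467.5 -280.9] 14.254667282104492
scene cap [120.5 303.5] 165 [ 465.5 -370.2   68.6] [ 464.7 -369.9] 13.35813045501709
scene cap [138.3 339.9] 190 [ 549.1 -370.4   67.7] [ 548.9 -370.3] 13.225905418395996
scene pad 5994 [490.7 314.2   3. ]
scene bench z 2.847018749552425
pad rays [array([610., 415.,   0.]), array([606.9, 223. ,   0. ]), array([347.5, 225.8,   0. ]), array([352.4, 413.6,   0. ])]
beaker [ 736.3 -181.3   90. ] burner [ 691.6 -397.5    5. ]<stdin>:14: RuntimeWarning: Mean of empty slice.
  ret = um.true_divide(
```

Run:
```python
from h import *
np.set_printoptions(precision=1,suppress=True)
for n in('top','scene'):
    d=np.load(n+'0.npz'); I=d['I'].astype(int); P=cloud(n,d['D']); V=I.max(2)
    near=(abs(P[...,0]-515)<120)&(abs(P[...,1]-20)<150)
    m=(near&(V<75)&(P[...,2]>88)&(P[...,2]<125)).astype(np.uint8)
    k,L,S,C=cv2.connectedComponentsWithStats(m)
    for i in range(1,k):
        if S[i,4]<12: continue
        q=P[L==i]; q=q[q[:,2]>q[:,2].max()-8] 
        print(n,'dark',C[i],S[i,4],q.mean(0),'z',q[:,2].min(),q[:,2].max(),'rect',cv2.minAreaRect(q[:,:2].astype(np.float32)))
    q=P[near&(V>110)&(abs(P[...,2]-78)<5)]
    print(n,'lidtop',len(q),q.mean(0),cv2.minAreaRect(q[:,:2].astype(np.float32)))
a=cv2.imread('pics/top0.png')[190:350,250:510]; cv2.imwrite('pics/crop0.png',cv2.resize(a,None,fx=3,fy=3,interpolation=cv2.INTER_CUBIC))
```

```text
top dark [355.  218.9] 45 [548.7 -67.7 110.2] z 106.78321173441671 114.48104093455193 rect ((549.8179321289062, -67.22994232177734), (38.08100891113281, 4.365616798400879), 11.173247337341309)
top dark [312.4 227.1] 264 [531.8  21.6 113.4] z 111.47064297654389 119.45225467496336 rect ((531.0125122070312, 26.526384353637695), (12.108190536499023, 89.45789337158203), 10.422405242919922)
top dark [270.7 235.8] 61 [514.2 120.7 109.7] z 106.18115679293778 113.75984766109288 rect ((514.1923828125, 120.78581237792969), (37.02006530761719, 6.584256172180176), 10.704717636108398)
top lidtop 3077 [531.6  26.8  78.7] ((532.4273071289062, 28.32891845703125), (118.26761627197266, 174.6204071044922), 10.802473068237305)
scene dark [367.5 190.7] 154 [513.3 120.1 109.8] z 106.69265295467464 114.15417377889634 rect ((513.3368530273438, 121.19486999511719), (36.958744049072266, 6.641640663146973), 9.344538688659668)
scene dark [333.2 214.4] 390 [532.   24.3 113. ] z 109.45705782005044 117.41880653792123 rect ((530.9168701171875, 26.339475631713867), (12.273611068725586, 90.23963928222656), 11.227152824401855)
scene dark [297.2 243.5] 164 [550.  -68.5 109.7] z 105.7283062722251 113.58041680568317 rect ((549.1694946289062, -68.16435241699219), (36.08543014526367, 4.753932476043701), 14.150810241699219)
scene lidtop 3140 [536.7  22.4  80.1] ((528.595703125, 27.391021728515625), (119.49147033691406, 173.34910583496094), 10.884197235107422)
```

View pics/crop0.png

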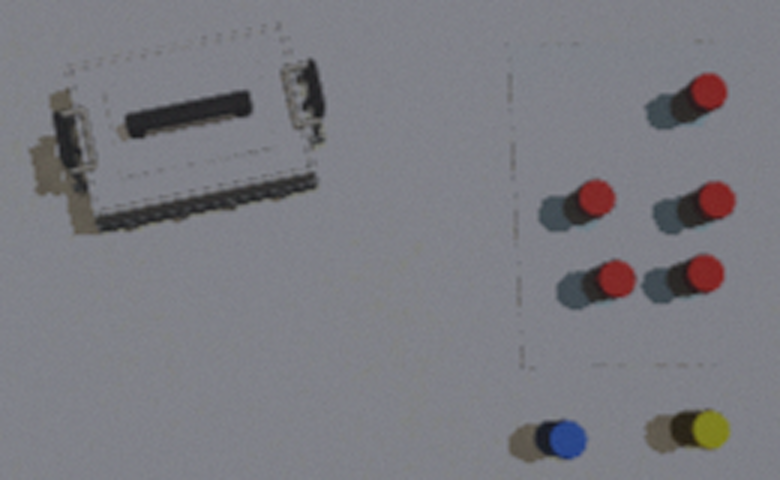

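```bash
cat >> h.py <<'E'
np.set_printoptions(precision=1,suppress=True)
C=np.array([531.6,26.5,0]); YAW=0.1875
def W(x,y,z,yaw=YAW,c=C):  # carrier frame to world
    s,k=np.sin(yaw),np.cos(yaw); return np.array([c[0]+k*x-s*y,c[1]+s*x+k*y,z])
def best(p,a):
    q0=np.array(ctrl.observe()['joint_positions']); o=[]
    for b in(a,a+np.pi):
        q=ctrl.solve_ik(list(p),down(b))
        if q is not None: o.append((abs(np.array(q)-q0).max(),b))
    return down(min(o)[1])
def mv(p,a): ctrl.movep(list(p),best(p,a))
def ln(p,vel=150,th=None,frame=None): return ctrl.move_straight(list(p),frame=frame,vel=vel,threshold=th)
def st(*k):
    s=ctrl.observe(); print('t%.1f'%s['clock'],np.array(s['eef_pos']),'F',np.array(s['ft_force']),'gap %.2f gf %.1f'%(s['finger_gap'],s['grasp_force']),*k)
E
python3 - <<'E'
from h import *
print(np.array(ctrl.observe()['orientation'])); ctrl.clamp(); st()
mv((400,170,60),YAW); st('over bench', ctrl.observe()['joint_positions'])
print(ln((400,170,5),40,4)); st('touch'); ln((400,170,80))
st()
E
```

```text
[[-1.   0.3 -0. ]
 [ 0.3  1.  -0. ]
 [ 0.  -0.  -1. ]]
t0.9 [160.3 526.1 253.3] F [ 1.1  1.  -0.6] gap 0.00 gf 0.0
t2.6 [400.2 170.7  60.3] F [-0.8 -0.2  0.7] gap 0.00 gf 0.0 over bench [0.3 0.3 2.  0.  0.8 0.1]
True
t3.5 [400. 170.  22.] F [-2.8 -1.6 11.5] gap -0.00 gf 5.6 touch
t4.0 [399.7 169.9  79.3] F [-1.  -0.8 -0.6] gap -0.00 gf 0.0
```

Run:
```python
from h import *
for s in(1,-1):
    mv(W(0,s*64,170),YAW); ln(W(0,s*64,115),100,6); st('down')
    ln(W(0,s*128,115),80); st('pushed')
    ln(W(0,s*118,118)); ln(W(0,s*100,175),200)
mv((300,200,250),YAW)
save('top','top1.png'); I,D=save('scene','scene1.png'); st()
for n in('top','scene'):
    I,D=ctrl.snapshot(n); P=cloud(n,D)
    for s in(1,-1):
        o=W(0,s*95,30); e=np.array([-np.sin(YAW),np.cos(YAW),0])*s; ex=np.array([np.cos(YAW),np.sin(YAW),0])
        q=P-o; y=q@e; x=q@ex; m=(abs(x)<22)&(y>20)&(y<90)&(q[...,2]>15)&(q[...,2]<90)
        print(n,s,m.sum(),y[m].max() if m.any() else 0, q[...,2][m].max() if m.any() else 0)
    m=(abs(P[...,2]-78)<5)&(I.max(2)>110)&(abs(P[...,0]-530)<120)&(abs(P[...,1]-20)<150); print(cv2.minAreaRect(P[m][:,:2].astype(np.float32)))
a=cv2.imread('pics/scene1.png')[150:310,230:430]; cv2.imwrite('pics/crop1.png',cv2.resize(a,None,fx=3,fy=3))
```

```text
t5.5 [519.8  89.6 115.3] F [0.5 0.3 0.4] gap 0.00 gf 0.0 down
t6.4 [507.8 152.1 115. ] F [0.2 0.1 0.8] gap -0.00 gf 0.0 pushed
t8.5 [543.8 -36.2 115.5] F [ 0.8 -0.8 -0.1] gap -0.00 gf 0.0 down
t9.5 [555.4 -99.  115. ] F [-0.4 -0.1  0.5] gap -0.00 gf 0.0 pushed
t11.7 [300.6 199.7 249.8] F [-0.6 -0.5 -0.9] gap -0.00 gf 0.0
top 1 370 63.93376488176775 53.8595635672642
top -1 367 64.86350092997326 56.02821585312702
((535.8134765625, 10.470367431640625), (118.28179168701172, 286.21002197265625), 11.007088661193848)
scene 1 497 65.20348537308625 52.88177618245638
scene -1 384 63.65796860966772 53.21446316472864
((528.4951782226562, 26.758453369140625), (120.39332580566406, 296.1790771484375), 11.244484901428223)
```

View pics/crop1.png

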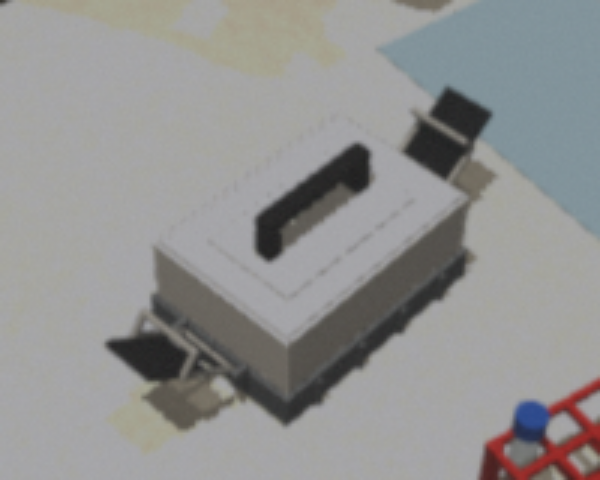

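The crop shows both tabs leaning outward at (150,355) and (460,115), with the lid still home. Next I'll lift the lid onto the clear pad.

Run:
```python
from h import *
ctrl.open(); mv(W(0,0,190),YAW); ln(W(0,0,107.5),100,8); st('at'); ctrl.clamp(); st('grip')
ln(W(0,0,130),60); st('lifted'); ln(W(0,0,205),150)
p=np.array([479,319,205.]); F=best(p,0.0); ln(p,200,frame=F); p[2]=90; ln(p,120); p[2]=76; print(ln(p,30,5)); st('down')
ctrl.open(); p[2]=180; ln(p,150); mv((300,330,250),0)
I,D=save('top','top2.png'); np.savez('top2',I=I,D=D); st()
P=cloud('top',D); m=(abs(P[...,2]-50)<6)&(I.max(2)>110)&(P[...,1]>150)&(P[...,1]<480)&(abs(P[...,0]-479)<150)
print('lid',cv2.minAreaRect(P[m][:,:2].astype(np.float32)),np.median(P[m][:,2]))
for i in range(6):
    c=W(-26.5 if i<3 else 26.5,(i%3-1)*53,0); m=np.hypot(P[...,0]-c[0],P[...,1]-c[1])<12; q=m&(P[...,2]>60); qq=P[q]
    print(i,c[:2],m.sum(),q.sum(),np.median(P[m][:,2]), qq.mean(0) if len(qq) else '')
a=cv2.imread('pics/top2.png')[180:320,140:370]; cv2.imwrite('pics/crop2.png',cv2.resize(a,None,fx=3,fy=3))
```

```text
t14.7 [531.9  26.6 108.1] F [ 0.2  0.4 -0.1] gap 1.00 gf 0.0 at
t15.3 [531.7  26.5 107.7] F [-0.2 -0.3  2.4] gap 0.15 gf 59.1 grip
t15.8 [531.6  26.5 130.1] F [ 0.3 -0.3 -2.7] gap 0.15 gf 58.4 lifted
True
t19.6 [479.2 319.1  79.7] F [-0.9 -0.8  7.6] gap 0.15 gf 59.9 down
t22.0 [300.9 330.  249.3] F [ 0.4 -0.   0.5] gap 1.00 gf 0.0
lid ((481.2623596191406, 319.88665771484375), (171.6481170654297, 118.0491943359375), 89.1969223022461) 50.421856741998624
0 [515.4 -30.5] 99 85 70.67235423157857 [515.2 -30.4  71.1]
1 [505.6  21.6] 80 0 5.16982939143139 
2 [495.7  73.6] 78 0 5.622586133169886 
3 [567.5 -20.6] 79 0 6.25618045476356 
4 [557.6  31.4] 85 85 71.58421024045634 [557.5  31.3  71.8]
5 [547.8  83.5] 76 0 5.755613034540773
```

View pics/crop2.png

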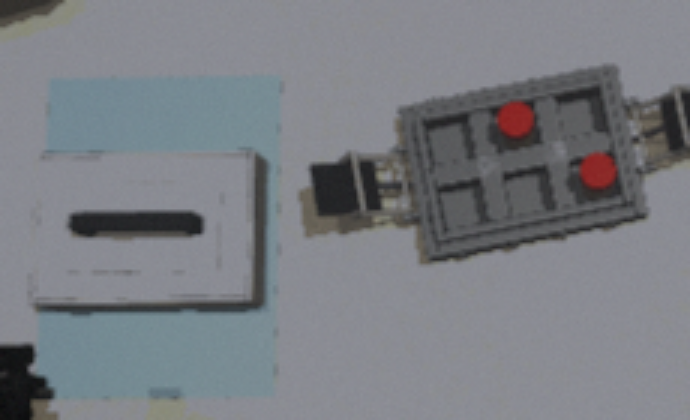

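Cells 0 and 4 hold bottles. Cells 1, 2, 3 and 5 are empty, and the lid is flat on the pad. I'll place four spares with the fingers closing diagonally, so they open clear of the neighbouring bottles.

```bash
cat > place.py <<'E'
from h import *
import sys
J=[((549.6,-369.8),0.8,(-26.5,0),1),((467.8,-280.6),np.pi/2,(26.5,-53),1),((465,-370),np.pi/2,(26.5,53),-1),((407.3,-292.4),0.,(-26.5,53),1)]
for k in map(int,sys.argv[1:]):
    (x,y),a,(cx,cy),s=J[k]; ctrl.open()
    mv((x,y,190),a); ln((x,y,57),150,8); ctrl.clamp(); st('grip',k); g=ctrl.observe()['finger_gap']
    if not .2<g<.45: print('bad grip'); break
    ln((x,y,190),250)
    mv(W(cx,cy,190),YAW+s*np.pi/4); ln(W(cx,cy,80),200); hit=ln(W(cx,cy,62.5),60,6); st('in',hit)
    if hit and ctrl.observe()['eef_pos'][2]>68: print('stuck'); break
    ctrl.open(); ln(W(cx,cy,190),200)
E
python3 place.py 0
python3 - <<'E'
from h import *
I,D=save('scene','scene3.png'); P=cloud('scene',D)
cv2.imwrite('pics/crop3.png',cv2.resize(cv2.imread('pics/scene3.png')[60:380,80:460],None,fx=2,fy=2)[:600])
E
```

```text
t26.5 [ 549.8 -369.9   57.4] F [-0.5  0.3  3.9] gap 0.31 gf 59.0 grip 0
t29.7 [505.9  21.5  62.4] F [-0.3 -1.   4.9] gap 0.31 gf 59.5 in True
```

View pics/crop3.png

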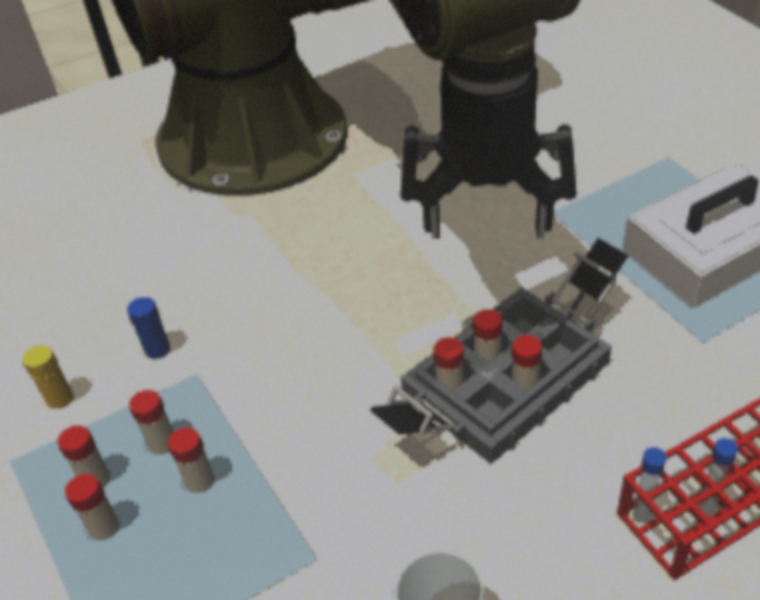

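The first spare stands in cell 1 at crop (487,335), and the gripper is clear. I'll place the other three the same way.

```bash
python3 place.py 1 2 3
python3 - <<'E'
from h import *
mv((300,-150,300),0)
I,D=save('top','top4.png'); P=cloud('top',D); st()
for i in range(6):
    c=W(-26.5 if i<3 else 26.5,(i%3-1)*53,0); m=(np.hypot(P[...,0]-c[0],P[...,1]-c[1])<20)&(P[...,2]>60); qq=P[m]
    print(i,c[:2],m.sum(), qq.mean(0) if len(qq) else '')
m=(abs(P[...,2]-50)<6)&(I.max(2)>110)&(P[...,1]>150)&(P[...,1]<480)&(abs(P[...,0]-479)<180)
print('lid',cv2.minAreaRect(P[m][:,:2].astype(np.float32)),np.percentile(P[m][:,2],[5,50,95]))
m=(abs(P[...,2]-83)<8)&(I.max(2)<75)&(P[...,1]>200)&(P[...,1]<480)&(abs(P[...,0]-479)<180)
print('handle',m.sum(),cv2.minAreaRect(P[m][:,:2].astype(np.float32)))
cv2.imwrite('pics/crop4.png',cv2.resize(cv2.imread('pics/top4.png')[180:350,130:510],None,fx=2,fy=2))
E
```

```text
t34.1 [ 467.9 -280.7   57.3] F [ 0.3 -0.5  4.7] gap 0.31 gf 58.9 grip 1
t36.9 [567.8 -20.7  62.3] F [-0.7 -0.1  5.7] gap 0.31 gf 59.7 in True
t41.5 [ 465.2 -370.1   57.4] F [-1.   0.3  5. ] gap 0.31 gf 59.1 grip 2
t44.9 [548.1  83.5  62.4] F [ 0.9 -0.6  5.5] gap 0.31 gf 59.6 in True
t49.6 [ 407.4 -292.5   57.3] F [-1.5  0.7  6.1] gap 0.31 gf 58.9 grip 3
t52.8 [496.   73.6  62.3] F [-0.4 -0.4  7.8] gap 0.31 gf 59.9 in True
t55.5 [ 300.5 -149.7  299.5] F [ 0.1  0.2 -0.4] gap 1.00 gf 0.0
0 [515.4 -30.5] 119 [515.2 -32.5  71.1]
1 [505.6  21.6] 122 [506.1  19.9  70.4]
2 [495.7  73.6] 124 [495.7  71.8  71. ]
3 [567.5 -20.6] 120 [568.6 -22.   70.8]
4 [557.6  31.4] 123 [555.7  29.9  71.1]
5 [547.8  83.5] 123 [548.7  81.5  70.8]
lid ((510.3709411621094, 335.3807678222656), (118.29771423339844, 171.1103057861328), 0.09201063215732574) [46.6 50.4 54. ]
handle 273 ((567.0995483398438, 394.1064453125), (240.48728942871094, 70.44468688964844), 45.558868408203125)
```

View pics/crop4.png

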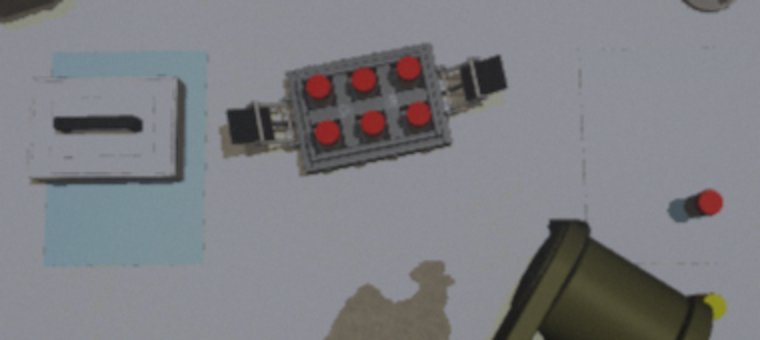

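All six pockets are filled, and the leftover spare stands at crop (710,203). The lid has been knocked: it's now centred at about crop (107,128). I'll measure its handle and put it back.

Run:
```python
from h import *
I,D=ctrl.snapshot('top'); P=cloud('top',D)
m=((abs(P[...,2]-83)<8)&(I.max(2)<75)&(abs(P[...,1]-335)<60)&(abs(P[...,0]-509)<30)).astype(np.uint8)
q=P[m>0]; r=cv2.minAreaRect(q[:,:2].astype(np.float32)); print('handle',r,q.mean(0))
vy=np.linalg.svd(q[:,:2]-q[:,:2].mean(0),full_matrices=False)[2][0]; vy*=np.sign(vy[1]); yaw=np.arctan2(-vy[0],vy[1]); print('yaw',yaw)
c=np.array(r[0]); assert 85<max(r[1])<100 and abs(c[0]-509)<6 and abs(c[1]-335)<6
p=lambda z:(c[0],c[1],z)
mv(p(180),yaw); ln(p(79.5),100,8); ctrl.clamp(); st('grip'); ln(p(120),60); st('lift'); ln(p(215),150)
F=best(W(0,0,215),YAW); ln(W(0,0,215),200,frame=F)
ln(W(0,0,125),120); h=ln(W(0,0,105),30,6); st('down',h)
I,D=save('scene','scene5.png'); cv2.imwrite('pics/crop5.png',cv2.resize(cv2.imread('pics/scene5.png')[150:310,230:430],None,fx=3,fy=3))
```

```text
handle ((509.50396728515625, 334.7919616699219), (13.202101707458496, 93.58386993408203), 0.32138583064079285) [508.7 333.4  83.4]
yaw 0.005729471357357574
t59.3 [509.6 334.9  79.7] F [-0.5  0.1  1.9] gap 0.15 gf 58.9 grip
t60.1 [509.3 334.7 119.7] F [ 0.8 -0.1 -3.2] gap 0.15 gf 58.4 lift
t64.0 [531.5  26.5 107.6] F [-1.1  0.6  5.6] gap 0.15 gf 59.6 down True
```

View pics/crop5.png

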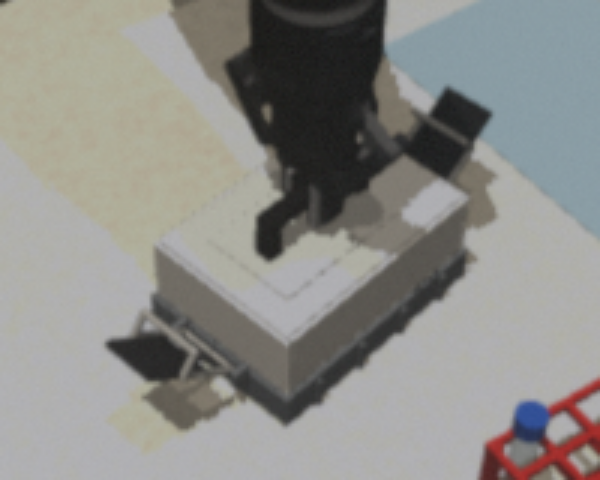

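The lid is seated: TCP z 107.6, and the crop shows its lower edge level on the ledge. I'll release it and shut the clips along their arcs.

Run:
```python
from h import *
ctrl.open(); ln(W(0,0,190),150); ctrl.clamp(); st()
for s in(1,-1):
    T=lambda th,lead,:(lambda y,z:W(0,s*(95+y+11-lead),30+z-10+22))(80*np.sin(th)+4*np.cos(th),80*np.cos(th)-4*np.sin(th))
    p=T(.9,-15); mv(W(0,s*190,190),YAW); ln(p,150,8); st('beside',s)
    for th in(.9,.75,.6,.45,.3,.15,.05,0.):
        h=ln(T(th,1.5 if th>.02 else 2.5),60,40); st('th',th,h)
        if h: break
    ln(W(0,s*140,130),150); ln(W(0,s*150,190),200)
mv((300,150,280),0)
for n in('top','scene'):
    I,D=save(n,n+'6.png'); P=cloud(n,D)
    for s in(1,-1):
        e=np.array([-np.sin(YAW),np.cos(YAW),0])*s; ex=np.array([np.cos(YAW),np.sin(YAW),0]); q=P-W(0,s*95,30)
        m=(abs(q@ex)<18)&(abs(q@e)<75)&((q@e)>-40)&(q[...,2]>60)&(q[...,2]<90)&(I.max(2)<75); print(n,s,m.sum(),np.percentile((q@e)[m],[5,50,95]) if m.any() else '',q[...,2][m].max() if m.any() else '')
    m=(abs(P[...,2]-78)<5)&(I.max(2)>110)&(abs(P[...,0]-530)<120)&(abs(P[...,1]-20)<95); print(cv2.minAreaRect(P[m][:,:2].astype(np.float32)),np.median(P[m][:,2]))
cv2.imwrite('pics/crop6.png',cv2.resize(cv2.imread('pics/scene6.png')[150:400,60:430],None,fx=2,fy=2))
```

```text
t66.3 [531.6  26.5 190. ] F [-0.6 -1.  -0.7] gap -0.00 gf 0.0
t67.9 [497.5 209.2  89.4] F [ 0.5  0.1 -0.4] gap -0.00 gf 0.0 beside 1
t68.3 [500.3 194.2  90. ] F [-4.9 15.7  6.1] gap -0.00 gf 8.2 th 0.9 False
t68.7 [501.9 186.2  99.5] F [-4.5 11.3  8.9] gap 0.00 gf 6.2 th 0.75 False
t69.0 [503.5 176.4 106.4] F [0.7 3.2 1.8] gap -0.00 gf 1.3 th 0.6 False
t69.3 [505.  166.4 112.2] F [-0.  -0.5 -0.7] gap 0.00 gf 0.0 th 0.45 False
t69.7 [507.1 155.8 117.3] F [ 0.6 -0.6  0.2] gap -0.00 gf 0.0 th 0.3 False
t70.0 [509.3 144.5 120.6] F [ 0.3 -0.7 -0.3] gap 0.00 gf 0.0 th 0.15 False
t70.3 [510.7 136.7 121.7] F [ 0.5 -0.4  0.1] gap 0.00 gf 0.0 th 0.05 False
t70.6 [511.  134.4 121.9] F [-3.9 22.4 -1.4] gap 0.00 gf 11.1 th 0.0 False
t73.5 [ 566.8 -156.3   89.6] F [ 0.5 -0.2  0.5] gap 0.00 gf 0.0 beside -1
t73.9 [ 563.4 -139.9   89.3] F [ 0.9 -3.5  0.5] gap 0.00 gf 1.6 th 0.9 False
t74.3 [ 562.  -132.7   98.1] F [ 1.8 -5.3  1.6] gap 0.00 gf 2.8 th 0.75 False
t74.6 [ 560.3 -124.   105.9] F [ 0.8 -5.1  3.4] gap -0.00 gf 2.4 th 0.6 False
t75.0 [ 558.  -113.6  111.7] F [-0.3  0.   0.9] gap 0.00 gf 0.0 th 0.45 False
t75.3 [ 556.2 -102.8  117.3] F [ 0.8 -0.5  0.4] gap 0.00 gf 0.0 th 0.3 False
t75.7 [554.1 -91.5 120.7] F [-1.  -0.2  0.4] gap -0.00 gf 0.0 th 0.15 False
t76.0 [552.6 -83.7 121.8] F [ 0.4 -0.4  0. ] gap -0.00 gf 0.0 th 0.05 False
t76.2 [551.7 -79.8 122. ] F [ 1.5 -7.3 -1.6] gap -0.00 gf 3.8 th 0.0 False
top 1 53 [-2.2  0.6  4. ] 83.75679546667116
top -1 39 [-1.5 -0.3  2.3] 82.73428110453887
((533.3451538085938, 24.73242950439453), (118.56202697753906, 175.38116455078125), 10.80481243133545) 78.70469425428175
scene 1 138 [-1.3  0.2  2.1] 83.87388439536622
scene -1 145 [-0.1  2.4  3.7] 83.59493472906001
((528.7933349609375, 27.47313690185547), (120.13348388671875, 171.56187438964844), 10.413260459899902) 80.09693604197415
```

View pics/crop6.png

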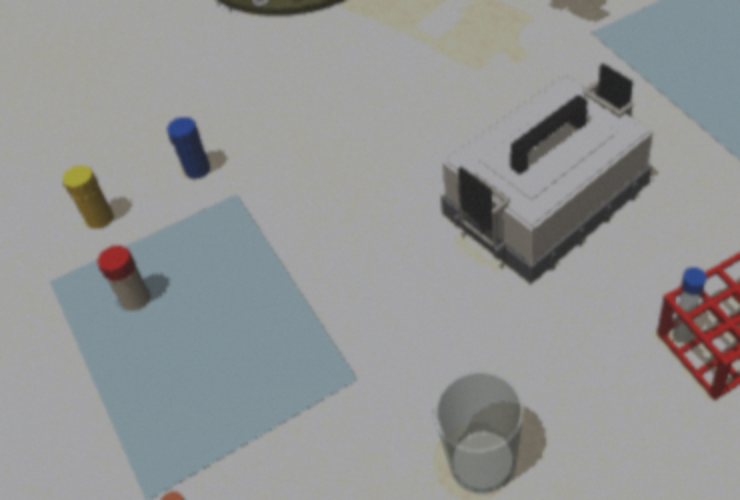

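The crop shows both tabs upright at (478,200) and (614,88), with the crossbars over the lid. The lid is home, the leftover spare stands at (123,280), and the beaker hasn't moved.

```bash
python3 -c "
from rig import ctrl
print(ctrl.job_done())"
```

```text
the job is handed in; nothing more can be done
None
```

The job is handed in at about 80 s on the robot's clock: the last pictures show the lid home, both clips shut and the leftover spare upright, and all six pockets held a bottle when checked just before the lid went back on; the hand-in returned no verdict.

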